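# Set out the pressing of an inlaid sample panel

## Task

Set up the pressing of the black sample panel with the white shell inlay: lay the brown-topped sanding block flat on the middle of the panel, its long side along the panel's long side, then stand the weight upright on the middle of the block. Stand the colour jars for it upright round the panel, each in the middle of a cork coaster: as seen from the robot, the red jar on the coaster left of the panel, the blue jar on the one to the right, and the yellow jar on the one behind the panel, on the side away from the robot. Leave the green jar standing where it is, and let go of everything.

Things in the scene. Friction and masses are not known exactly. Their poses are not given: they have to be found in the camera images.
- panel: Black panel with a white shell rosette in its middle, 85 (x) x 115 (y) x 12 mm, fixed, turned at most 0.25 rad. Origin: centre of its underside. Its x axis points behind it (away from the robot), its y axis to its left. Beyond the work stands a drawer chest 0.23 m tall, y = -0.15 to 0.19, from x = 0.59 m: pass in front of it when swinging from left to right.
- coaster_1: Round flat cork coaster, 72 mm across, 5 mm thick, fixed to the table. Origin: centre of its underside. The three coasters look alike; one lies left of the panel, one right of it and one behind it (centres 100 to 120 mm from the panel's centre), and which number lies where changes from start to start.
- coaster_2: Round flat cork coaster, 72 mm across, 5 mm thick, fixed to the table. Origin: centre of its underside. The three coasters look alike; one lies left of the panel, one right of it and one behind it (centres 100 to 120 mm from the panel's centre), and which number lies where changes from start to start.
- coaster_3: Round flat cork coaster, 72 mm across, 5 mm thick, fixed to the table. Origin: centre of its underside. The three coasters look alike; one lies left of the panel, one right of it and one behind it (centres 100 to 120 mm from the panel's centre), and which number lies where changes from start to start.
- red_jar: Round jar of red pigment with a black screw lid, 44 mm across, 59 mm tall (body to 45 mm, above it the lid, 40 mm across), about 0.09 kg. Origin: centre of its underside; z up when upright. Loose.
- blue_jar: Round jar of blue pigment with a white screw lid, 48 mm across, 65 mm tall (body to 51 mm, above it the lid, 44 mm across), about 0.09 kg. Origin: centre of its underside; z up when upright. Loose.
- yellow_jar: Round jar of ochre-yellow pigment with a black screw lid, 44 mm across, 71 mm tall (body to 57 mm, above it the lid, 40 mm across), about 0.09 kg. Origin: centre of its underside; z up when upright. Loose.
- green_jar: Round jar of dark green pigment with a white screw lid, 48 mm across, 59 mm tall; it is not part of the job and stays where it stands. Origin: centre of its underside; z up when upright. Loose.
- block: Sanding block: a plain box, brown above and dark below, 48 (x) x 92 (y) x 28 mm, lying flat on the table, about 0.06 kg; its long side is its y axis. Origin: centre of its underside; z up. Loose.
- weight: Turned round weight of worn brass colour with a knob on top: body 50 mm across up to 38 mm, knob 25 mm across from there to 55 mm, about 0.6 kg. Its shoulder is rounded: grip it low across the body (10 to 30 mm up), or by the knob. Origin: centre of its underside; z up when upright. Loose.
Not all that is in view belongs to the job. Leave any purple or turquoise look-alike of the red_jar alone.

How it is judged:
By the outcome, as a careful person would: the job done as asked, in the order asked, and still so for the second after the job is handed in, with the robot touching nothing.
It also fails if it takes over 134 s, if anything falls off the work surface, if the arm or the gripper's body presses on something with over 40 N, if the wrist force passes 120 N, or if a joint passes its speed limit or range.

## Robot

A 6-joint arm with a two-finger parallel gripper is mounted at the origin on a cart in front of the work surface, level with it; the furniture and walls round the work are solid. World frame = base frame: x ahead of the robot, y to its left, z up, the work surface at z = 0. Lengths are in m, angles in degrees, forces in N, time in s.
With the tool pointing down it reaches from about 0.3 to 0.75 m from the base axis. Payload 8.5 kg.
Tool frame: the origin (TCP) lies midway between the tips of the shut fingers; the grasp point (between the pads) lies 19 mm behind it; z points along the fingers, y is the line along which they close (so a half turn about z gives the same grasp; the last joint's range is limited). The gripper opens to 85 mm and grips with 20 to 120 N. Pads are 22 mm wide; open, the fingers measure 114 mm over their backs; the gripper's body (76 mm by 85 mm) begins 54 mm behind the grasp point. The pads swing forward as they close: fully open they stand 13 mm farther back than shut.
Start: joints at [62.091, 21.807, 74.336, -0, 83.858, -12.336], TCP at [0.148, 0.53, 0.231] pointing down, gripper open.
Joint ranges: [-178.18, 178.18], [-50.72, 133.34], [12.68, 142.11], [-81.47, 261.47], [9.98, 163.14], [-165.26, 165.26]. Speed limits (degrees/s): [136.94, 136.94, 180, 180, 180, 180].

## Interface

Orientations are given as a 3x3 rotation matrix whose columns are the frame's x, y, z axes.
In Python, from rig import env, viewer, recognise, pinpoint gives the robot as it stands.
- The arm moves only by the tool move_arm, never from a script. Its argument "plan" is text: rows parted by semicolons, each of 7 numbers parted by spaces: the shift along the tool's x, y, z in m, then the turn, a rotation vector about the tool's x, y, z in rad, then the finger opening in m, from 0 to 0.0854. A call has 1 to 12 rows; each row shifts and turns the commanded pose from where the row before left it, along the tool's axes as they then stand; what a row does not reach is not made up. A row lasts 1/8 s, in which the tool goes at most 62.5 mm and 10.7 degrees, less where a joint would pass 70% of its speed; a pose out of reach is approached as far as the arm can. A call is refused whole if a number of a shift passes 0.0625 or a number of a turn 0.188, either way. A call with a gripper value outside its range is refused whole. The fingers move at their own pace and stop on an object; "grip_force" is the grip in N (left out, the last holds). Time passes only in rows, so rows that do not move let the fingers close. It gives the time, the measured TCP pose, the force, the opening and the grip force at its end, in the units of the state.
- env.observe(): the state, without advancing time (a new reading comes with each control period).
- viewer.get_image(name): name is "side" or "top"; returns (picture, depth): 400x640x3 uint8, red, green, blue; 400x640 float32, m along the optical axis (not along the pixel's ray), 0 where there is no reading.
- viewer.calibration(name): a dict with "fx", "fy", "cx", "cy" (pixels), "R" (3x3) and "t" (3): a world point X has camera coordinates R X + t. Camera axes: x right, y down, z forward; pixel columns grow to the right and rows downward; lengths in m; the calibration is good to about 2 mm. A picture is of the moment at which its call begins. calibration takes no time and is no camera call.
- env.close_job(): hands the job in; it is judged then, once.
Trained networks look in the newest picture that a camera, given by its name, has taken for a name from the list of things; names that differ only in an ending like _2 or _b are one class to them, and where a whole thing is asked for, a point or a joint stands for the part that bears it (a point fixed in the world has none). Each returns a list of dicts, best first, with "conf" (0 to 1); they miss things now and then, are a little off and sometimes report something else, mostly with a low value. They report only what shows in the picture. A call takes as long as a camera call. They do not tell look-alikes from the thing itself.
- recognise(camera, name): "extent" ([centre column, centre row, width, height] in pixels, round what is visible of it).
- pinpoint(camera, name): "pixel" ([column, row] in pixels: a listed point, or the origin of a listed thing).
The state is a dict: "time_s": time; "q": joint angles; "qvel": joint speeds; "joint_efforts": joint torques, N m; "position": TCP position; "tool_rot": TCP orientation; "ft_force": force on the tool from outside, world axes, zero at the start; "wrist_torque": the same for the moment, N m; "grip_width": finger opening in m; "gripper_force": force on a finger pad.
Only numpy, scipy, OpenCV 4.12 (cv2) and the standard library are available. Lean on these libraries where they do the work, as an engineer would, in place of code of your own. Each camera call takes 0.05 s, during which the arm holds its last target. There are 200 camera calls.

## Working session

There is one attempt and no reset: what is moved stays moved. The work goes in short steps, Python scripts to look and compute and a tool call to move; the robot and the scene stay as the last step left them, time stands still between calls to the robot, and variables do not carry over. Pictures are saved under pics/ and viewed, at most 14 in all, crops included, and the job is handed in when it is done.

Besides the shell and the picture viewer there is one more tool, called after "Request:" by a JSON object that holds its "api" and its "payload", one argument or row to a line. move_arm: Moves the arm, as the interface text tells. Its arguments: {"type":"object","properties":{"plan":{"type":"string"},"grip_force":{"type":"number"}},"required":["plan"]}

```bash
ls; mkdir -p pics
cat > h.py <<'E'
import numpy as np, cv2
from rig import env, viewer, recognise, pinpoint
def snap(n,f=None):
    im,d=viewer.get_image(n)
    if f: cv2.imwrite('pics/'+f,im[:,:,::-1])
    return im,d
def ray(n,u,v):
    c=viewer.calibration(n);R=np.array(c['R']);t=np.array(c['t'])
    return -R.T@t, R.T@np.array([(u-c['cx'])/c['fx'],(v-c['cy'])/c['fy'],1])
def atz(n,u,v,z):
    o,d=ray(n,u,v); return o+d*(z-o[2])/d[2]
def atd(n,u,v,dep):
    o,d=ray(n,u,v); return o+d*dep
def cloud(n,dep):
    c=viewer.calibration(n);R=np.array(c['R']);t=np.array(c['t'])
    v,u=np.mgrid[:400,:640]
    P=np.stack([(u-c['cx'])/c['fx'],(v-c['cy'])/c['fy'],np.ones(u.shape)],-1)*dep[...,None]
    return (P-t)@R
E
python3 - <<'E'
from h import *
for n in('top','side'):
    im,d=snap(n,n+'1.png'); np.savez(n+'1.npz',im=im,d=d)
    print(n,ray(n,320,200))
    for k in ['panel','coaster_1','red_jar','blue_jar','yellow_jar','green_jar','block','weight']:
        print(k,[(round(r['conf'],2),np.round(r['pixel']).tolist(),np.round(atz(n,*r['pixel'],0),3)[:2].tolist()) for r in pinpoint(n,k)])
print(env.observe())
E
```

```text
pics
top (array([0.38611126, 0.0646688 , 1.17034802]), array([ 0.08336038, -0.05819904, -0.9951958 ]))
panel [(0.91, [388.0, 213.0], [0.447, -0.202])]
coaster_1 [(0.83, [350.0, 211.0], [0.452, -0.091]), (0.81, [425.0, 213.0], [0.448, -0.308]), (0.66, [391.0, 174.0], [0.56, -0.212])]
red_jar [(0.76, [154.0, 224.0], [0.413, 0.467]), (0.72, [280.0, 170.0], [0.572, 0.114]), (0.57, [187.0, 215.0], [0.441, 0.374])]
blue_jar [(0.62, [206.0, 178.0], [0.547, 0.325])]
yellow_jar [(0.64, [247.0, 180.0], [0.54, 0.207])]
green_jar [(0.63, [188.0, 212.0], [0.45, 0.372]), (0.55, [265.0, 209.0], [0.458, 0.153])]
block [(0.7, [305.0, 211.0], [0.451, 0.039])]
weight []
side (array([ 0.35977313, -1.06306452,  0.74723069]), array([ 0.12316629,  0.82914823, -0.54556891]))
panel [(0.67, [347.0, 263.0], [0.549, -0.209]), (0.64, [311.0, 266.0], [0.463, -0.204])]
coaster_1 [(0.71, [312.0, 298.0], [0.449, -0.311]), (0.68, [349.0, 263.0], [0.554, -0.211]), (0.65, [302.0, 236.0], [0.455, -0.088])]
red_jar [(0.85, [336.0, 192.0], [0.581, 0.109]), (0.73, [280.0, 154.0], [0.441, 0.378]), (0.57, [271.0, 144.0], [0.
[... 369 characters left out ...]
8559467e+01, -1.23354438e+01]), 'qvel': array([-0.12308   ,  0.0340425 , -0.02441827, -0.04829053, -0.01132051,
        0.00975785]), 'joint_efforts': array([ 2.91419735e-05, -4.48325837e+01, -2.31463122e+01, -1.43085404e-04,
        4.56991729e-04, -7.54932842e-06]), 'position': array([0.14766874, 0.52978916, 0.23132265]), 'tool_rot': array([[-9.63281411e-01,  2.68493804e-01,  2.78238013e-05],
       [ 2.68493804e-01,  9.63281411e-01,  1.41085739e-05],
       [-2.30140859e-05,  2.10610452e-05, -1.00000000e+00]]), 'ft_force': array([-0.5364622 , -0.24607471,  0.0491929 ]), 'wrist_torque': array([-0.04329352, -0.02374274,  0.04601076]), 'gripper_force': 0.0, 'grip_width': 0.08535371975166857}
```

Run:
```python
import cv2
a=cv2.imread('pics/top1.png')[140:270,120:460]; cv2.imwrite('pics/top1c.png',cv2.resize(a,(782,299),interpolation=2))
a=cv2.imread('pics/side1.png')[100:330,190:430]; cv2.imwrite('pics/side1c.png',cv2.resize(a,(600,575),interpolation=2))
```

```text
(no output)
```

View pics/top1c.png

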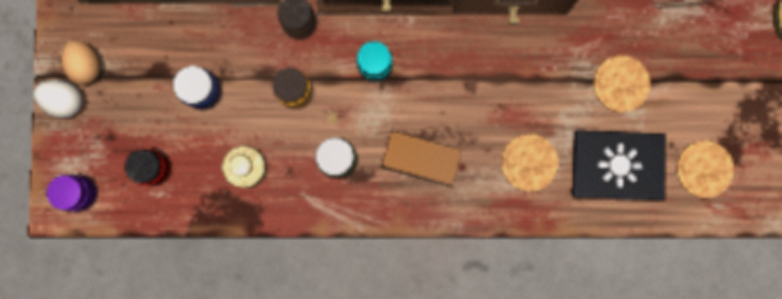

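View pics/side1c.png

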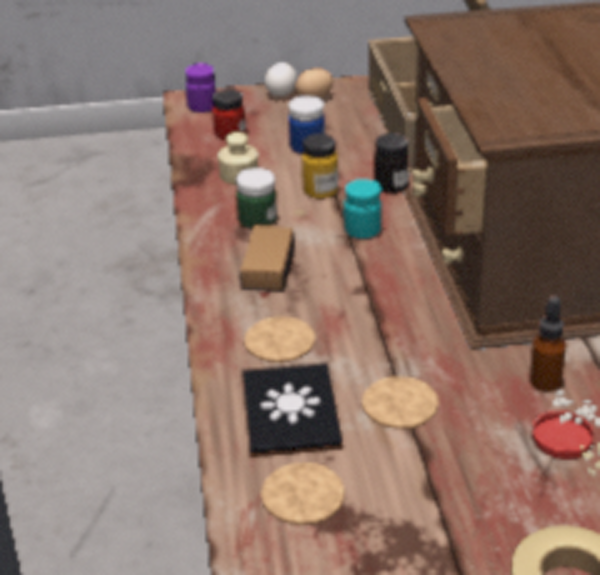

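View pics/top1.png

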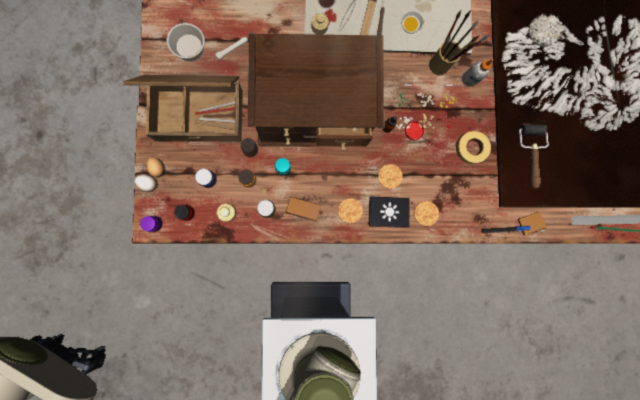

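Pictures: red jar top(185,212), purple look-alike (150,223), turquoise look-alike (282,166), blue (205,177), yellow (246,178), black jar (248,147, not part of the job), green (265,208), cream-brass knobbed weight (225,212), block (303,209), panel (389,212), coasters (350,211), (427,213), (390,176).

```bash
cat >> h.py <<'E'
def topdisc(n,d,xy,h,r=.04,tol=.006):
    P=cloud(n,d); m=(np.hypot(P[...,0]-xy[0],P[...,1]-xy[1])<r)&(abs(P[...,2]-h)<tol)&(d>0)
    v,u=np.nonzero(m)
    if len(u)<5: return None
    c=viewer.calibration(n)
    pts=np.array([atz(n,a,b,h)[:2] for a,b in zip(u,v)])
    return len(u),np.round(pts.mean(0),4),np.round((pts.max(0)-pts.min(0)),3),np.round(P[m][:,2].mean(),4),pts
def rect(pts):
    r=cv2.minAreaRect((pts*1000).astype(np.float32)); return np.round(r[0],1),np.round(r[1],1),round(r[2],1)
E
python3 - <<'E'
from h import *
E={'red':(.441,.376,.059),'blue':(.541,.33,.065),'yellow':(.542,.207,.071),'green':(.463,.161,.059),'weight':(.448,.29,.055),'block':(.455,.043,.028)}
for n in('top','side'):
    z=np.load(n+'1.npz'); d=z['d'];im=z['im'].astype(int)
    print(n)
    for k,(x,y,h) in E.items():
        q=topdisc(n,d,(x,y),h,.07 if k=='block' else .035)
        print(k,q and q[:4], rect(q[4]) if q and k=='block' else '')
    P=cloud(n,d)
    # panel: dark pixels
    m=(abs(P[...,0]-.45)<.09)&(abs(P[...,1]+.202)<.1)&(abs(P[...,2])<.03)&(im.sum(-1)<150)
    m=cv2.morphologyEx(m.astype(np.uint8),cv2.MORPH_OPEN,np.ones((3,3)))
    v,u=np.nonzero(m); pts=np.array([atz(n,a,b,.012)[:2] for a,b in zip(u,v)])
    print('panel',rect(pts),len(u),np.median(P[m>0][:,2]))
    b=(abs(P[...,0]-.45)<.06)&(abs(P[...,1]+.202)<.06)
    mm=b&(im.min(-1)>150); v,u=np.nonzero(mm)
    print('rosette',np.mean([atz(n,a,b,.012)[:2] for a,b in zip(u,v)],axis=0))
    for c in [(.452,-.09),(.448,-.309),(.558,-.211)]:
        mm=(np.hypot(P[...,0]-c[0],P[...,1]-c[1])<.048)&(im[...,0]>175)&(im[...,0]-im[...,2]>60)&(im[...,1]>110)
        v,u=np.nonzero(mm); pts=np.array([atz(n,a,b,.005)[:2] for a,b in zip(u,v)])
        print('coaster',len(u),pts.mean(0).round(4),(pts.max(0)-pts.min(0)).round(3),((pts.max(0)+pts.min(0))/2).round(4))
    t=(abs(P[...,0]-.45)<.12)&(abs(P[...,1]-.0)<.4); print('table z',np.percentile(P[t][:,2],[5,20,40]))
E
```

```text
top
red (181, array([0.4449, 0.3744]), array([0.038, 0.04 ]), np.float64(0.0588)) 
blue (211, array([0.5414, 0.3167]), array([0.041, 0.041]), np.float64(0.065)) 
yellow (176, array([0.5407, 0.2018]), array([0.038, 0.038]), np.float64(0.071)) 
green (205, array([0.4574, 0.1488]), array([0.041, 0.041]), np.float64(0.0592)) 
weight (54, array([0.4459, 0.2636]), array([0.022, 0.016]), np.float64(0.0549)) 
block (521, array([0.4576, 0.0453]), array([0.065, 0.095]), np.float64(0.0279)) (array([457.5,  45.2]), array([89.8, 47.1]), 74.5)
panel (array([ 452.2, -198.7]), array([112.3,  80.7]), 86.6) 591 0.012426675285565241
rosette [ 0.45123232 -0.20124155]
coaster 534 [ 0.4542 -0.0895] [0.072 0.078] [ 0.4539 -0.0885]Traceback (most recent call last):
  File "<stdin>", line 20, in <module>
  File "h.py", line 11, in atz
    o,d=ray(n,u,v); return o+d*(z-o[2])/d[2]
        ~~~^^^^^^^
  File "h.py", line 8, in ray
    c=viewer.calibration(n);R=np.array(c['R']);t=np.array(c['t'])
ValueError: time passes only in moves, steps and waits
```

```bash
python3 - <<'E'
s=open('h.py').read()
s=s.replace("def snap","_C={}\ndef calib(n):\n    if n not in _C: _C[n]=viewer.calibration(n)\n    return _C[n]\ndef snap",1)
a,b=s.split("def snap");s=a+"def snap"+b.replace("viewer.calibration(","calib(")
open('h.py','w').write(s)
E
python3 - <<'E'
from h import *
E={'red':(.445,.3744,.059),'blue':(.541,.317,.065),'yellow':(.541,.202,.071),'green':(.457,.149,.059),'weight':(.446,.258,.055),'block':(.457,.045,.028)}
for n in('top','side'):
    z=np.load(n+'1.npz'); d=z['d'];im=z['im'].astype(int)
    print(n)
    for k,(x,y,h) in E.items():
        q=topdisc(n,d,(x,y),h,.07 if k=='block' else .035)
        print(k,q and q[:4], rect(q[4]) if q and k=='block' else '')
    P=cloud(n,d)
    m=(abs(P[...,0]-.45)<.09)&(abs(P[...,1]+.202)<.1)&(abs(P[...,2])<.03)&(im.sum(-1)<150)
    m=cv2.morphologyEx(m.astype(np.uint8),cv2.MORPH_OPEN,np.ones((3,3)))
    v,u=np.nonzero(m); pts=np.array([atz(n,a,b,.012)[:2] for a,b in zip(u,v)])
    print('panel',rect(pts),len(u),np.median(P[m>0][:,2]))
    b=(abs(P[...,0]-.45)<.06)&(abs(P[...,1]+.202)<.06)
    mm=b&(im.min(-1)>150); v,u=np.nonzero(mm)
    print('rosette',np.mean([atz(n,a,b,.012)[:2] for a,b in zip(u,v)],axis=0))
    for c in [(.452,-.09),(.448,-.309),(.558,-.211)]:
        mm=(np.hypot(P[...,0]-c[0],P[...,1]-c[1])<.048)&(im[...,0]>175)&(im[...,0]-im[...,2]>60)&(im[...,1]>110)
        v,u=np.nonzero(mm); pts=np.array([atz(n,a,b,.005)[:2] for a,b in zip(u,v)])
        print('coaster',len(u),pts.mean(0).round(4),(pts.max(0)-pts.min(0)).round(3),((pts.max(0)+pts.min(0))/2).round(4))
    t=(abs(P[...,0]-.45)<.12)&(abs(P[...,1]-.0)<.4); print('table z',np.percentile(P[t][:,2],[5,20,40]))
E
```

```text
top
red (181, array([0.4449, 0.3744]), array([0.038, 0.04 ]), np.float64(0.0588)) 
blue (211, array([0.5414, 0.3167]), array([0.041, 0.041]), np.float64(0.065)) 
yellow (176, array([0.5407, 0.2018]), array([0.038, 0.038]), np.float64(0.071)) 
green (205, array([0.4574, 0.1488]), array([0.041, 0.041]), np.float64(0.0592)) 
weight (72, array([0.4461, 0.2607]), array([0.022, 0.024]), np.float64(0.0546)) 
block (521, array([0.4576, 0.0453]), array([0.065, 0.095]), np.float64(0.0279)) (array([457.5,  45.2]), array([89.8, 47.1]), 74.5)
panel (array([ 452.2, -198.7]), array([112.3,  80.7]), 86.6) 591 0.012426675285565241
rosette [ 0.45123232 -0.20124155]
coaster 534 [ 0.4542 -0.0895] [0.072 0.078] [ 0.4539 -0.0885]
coaster 553 [ 0.4508 -0.3097] [0.081 0.085] [ 0.4531 -0.3058]
coaster 527 [ 0.5524 -0.2086] [0.079 0.091] [ 0.5503 -0.2115]
table z [-0.00352653 -0.00113199  0.00051586]
side
red (77, array([0.4446, 0.3733]), array([0.038, 0.055]), np.float64(0.0599)) 
blue (96, array([0.5403, 0.3148]), array([0.044, 0.059]), np.float64(0.066)) 
yellow (94, array([0.5406, 0.2011]), array([0.039, 0.053]), np.float64(0.0721)) 
green (124, array([0.4575, 0.1469]), array([0.044, 0.06 ]), np.float64(0.0599)) 
weight (42, array([0.4462, 0.2593]), array([0.026, 0.035]), np.float64(0.0555)) 
block (340, array([0.4585, 0.0428]), array([0.067, 0.106]), np.float64(0.0295)) (array([458.8,  42.9]), array([102.3,  48.1]), 74.9)
panel (array([ 451.2, -205.7]), array([118.4,  80. ]), 87.9) 818 0.014022156853942546
rosette [ 0.45337966 -0.19714336]
coaster 389 [ 0.4553 -0.0868] [0.073 0.073] [ 0.4547 -0.0859]
coaster 639 [ 0.4477 -0.309 ] [0.073 0.086] [ 0.4478 -0.3154]
coaster 471 [ 0.5557 -0.205 ] [0.072 0.071] [ 0.556  -0.2049]
table z [-0.00141557  0.00125742  0.00245486]
```

Run:
```python
from h import *
from scipy.optimize import minimize
for n in('top','side'):
    z=np.load(n+'1.npz'); d=z['d'];im=z['im'].astype(float)
    o,_=ray(n,0,0);c=calib(n);R=np.array(c['R']);t=np.array(c['t'])
    v,u=np.mgrid[:400,:640]
    D=np.stack([(u-c['cx'])/c['fx'],(v-c['cy'])/c['fy'],np.ones(u.shape)],-1)@R
    def plane(h): return (o+D*((h-o[2])/D[...,2])[...,None])[...,:2]
    p=plane(.012)
    for rr in (.025,.032):
        m=(np.hypot(p[...,0]-.452,p[...,1]+.2)<rr); w=m*np.clip(im.min(-1)-60,0,None)
        print(n,'rosette',((p*w[...,None]).sum((0,1))/w.sum()).round(4))
    # panel rect fit by median contrast: darkness inside vs outside ring
    dark=np.clip((130-im.max(-1))/80,0,1)
    sg=lambda s:1/(1+np.exp(-np.clip(s/.0012,-40,40)))
    def cost(a):
        x=p-a[:2];cs,sn=np.cos(a[2]),np.sin(a[2])
        X=x[...,0]*cs+x[...,1]*sn;Y=-x[...,0]*sn+x[...,1]*cs
        I=sg(.0425-abs(X))*sg(.0575-abs(Y)); near=(abs(X)<.055)&(abs(Y)<.07)&(np.hypot(X,Y)>.032)
        return ((I-dark)**2)[near].sum()/near.sum()
    best=min((minimize(cost,[.452,-.2,a],method='Nelder-Mead',options=dict(initial_simplex=np.array([[.452,-.2,a],[.456,-.2,a],[.452,-.196,a],[.452,-.2,a+.05]]))) for a in(-.1,-.03,.05)),key=lambda r:r.fun)
    print(n,'panel',best.x.round(4),best.fun)
    p=plane(.005)
    cork=((im[...,0]-im[...,2]>60)&(im[...,0]>175)&(im[...,1]>110)).astype(float)
    for s in [(.454,-.088),(.449,-.309),(.554,-.208)]:
        f=lambda a:((sg(.036-np.hypot(p[...,0]-a[0],p[...,1]-a[1]))-cork)**2)[np.hypot(p[...,0]-s[0],p[...,1]-s[1])<.05].sum()
        b=minimize(f,s,method='Nelder-Mead',options=dict(initial_simplex=np.array(s)+[[0,0],[.004,0],[0,.004]]));print('coaster',b.x.round(4),b.fun)
```

```text
top rosette [ 0.4516 -0.2007]
top rosette [ 0.4512 -0.2013]
top panel [ 0.4507 -0.1999 -0.0374] 0.005181010574835459
coaster [ 0.4545 -0.0902] 53.94023669991003
coaster [ 0.4473 -0.3116] 89.70233805214153
coaster [ 0.5541 -0.2077] 88.55192672801354
side rosette [ 0.4518 -0.1994]
side rosette [ 0.4517 -0.1983]
side panel [ 0.4512 -0.2052 -0.0352] 0.03288649335872905
coaster [ 0.4555 -0.0862] 13.691152584176587
coaster [ 0.4479 -0.3078] 24.305706589954962
coaster [ 0.5558 -0.2043] 14.11896658125611
```

```bash
cat >> h.py <<'E'
def delta(x,y,z,phi):
    s=env.observe(); R=np.array(s['tool_rot']);p=np.array(s['position'])
    dl=R.T@(np.array([x,y,z])-p); cur=np.degrees(np.arctan2(R[1,1],R[0,1]))
    rz=-np.radians((phi-cur+180)%360-180)
    a=np.radians(phi);Rt=np.array([[-np.sin(a),np.cos(a),0],[np.cos(a),np.sin(a),0],[0,0,-1]])
    rv=cv2.Rodrigues(R.T@Rt)[0].ravel()
    print('t',round(s['time_s'],2),'pos',p.round(4),'phi',round(cur,2),'tool delta',dl.round(4),'rv',rv.round(3),'rows',round(max(np.abs(dl).max()/.045,abs(rz)/.17),1),'grip',round(s['grip_width'],4),'F',np.round(s['ft_force'],1))
E
python3 - <<'E'
from h import *
z=np.load('top1.npz');P=cloud('top',z['d']);X,Y,Z=P[...,0],P[...,1],P[...,2]
for y in np.arange(-.28,.5,.04):
    m=(abs(Y-y)<.02)&(X>.5)&(X<.75)
    for h in(.03,.1):
        k=m&(Z>h); print(round(y,2),h,X[k].min().round(3) if k.any() else None,Z[m&(X<.62)].max().round(3),end=' | ')
    print()
# black jar/turquoise/purple
for nm,c in(('black',(.62,.2)),('turq',(.56,.11)),('purple',(.41,.45))):
    k=(np.hypot(X-c[0],Y-c[1])<.05)&(Z>.035)&(Z<.12); print(nm,X[k].mean(),Y[k].mean(),np.percentile(Z[k],90))
delta(.4575,.044,.12,-15.3)
E
```

```text
-0.28 0.03 None 0.009 | -0.28 0.1 None 0.009 | 
-0.24 0.03 None 0.011 | -0.24 0.1 None 0.011 | 
-0.2 0.03 0.683 0.013 | -0.2 0.1 0.695 0.013 | 
-0.16 0.03 0.638 0.009 | -0.16 0.1 0.638 0.009 | 
-0.12 0.03 0.615 0.213 | -0.12 0.1 0.615 0.213 | 
-0.08 0.03 0.613 0.215 | -0.08 0.1 0.613 0.215 | 
-0.04 0.03 0.597 0.215 | -0.04 0.1 0.597 0.215 | 
0.0 0.03 0.615 0.215 | 0.0 0.1 0.615 0.215 | 
0.04 0.03 0.637 0.008 | 0.04 0.1 0.637 0.008 | 
0.08 0.03 0.554 0.063 | 0.08 0.1 0.632 0.063 | 
0.12 0.03 0.554 0.066 | 0.12 0.1 0.638 0.066 | 
0.16 0.03 0.62 0.032 | 0.16 0.1 0.638 0.032 | 
0.2 0.03 0.519 0.076 | 0.2 0.1 0.735 0.076 | 
0.24 0.03 0.529 0.07 | 0.24 0.1 0.736 0.07 | 
0.28 0.03 0.526 0.068 | 0.28 0.1 0.736 0.068 | 
0.32 0.03 0.518 0.07 | 0.32 0.1 0.736 0.07 | 
0.36 0.03 0.646 0.006 | 0.36 0.1 0.737 0.006 | 
0.4 0.03 0.65 0.007 | 0.4 0.1 0.736 0.007 | 
0.44 0.03 0.55 0.047 | 0.44 0.1 0.736 0.047 | 
0.48 0.03 0.507 0.05 | 0.48 0.1 0.735 0.05 | 
black 0.6320084242872515 0.19937424335328457 0.0755711453309181
turq 0.5733028351939938 0.1027061580020601 0.062009064169529775
purple 0.41369317728540334 0.46035219415342493 0.06130018359992258
t 0.9 pos [0.1477 0.5298 0.2313] phi 74.43 tool delta [-0.4289 -0.3848  0.1113] rv [0.    0.    1.566] rows 9.5 grip 0.0854 F [-0.5 -0.2  0. ]
```

Request:
{"api": "move_arm", "payload": {
  "plan": "-0.043 -0.0385 0 0 0 0 0.0854;-0.043 -0.0385 0 0 0 0 0.0854;-0.043 -0.0385 0 0 0 0 0.0854;-0.043 -0.0385 0 0 0 0 0.0854;-0.043 -0.0385 0 0 0 0 0.0854;-0.043 -0.0385 0 0 0 0 0.0854;-0.043 -0.0385 0 0 0 0 0.0854;-0.043 -0.0385 0 0 0 0 0.0854;-0.043 -0.0385 0 0 0 0 0.0854;-0.042 -0.0383 0 0 0 0 0.0854;0 0 0.02 0 0 0.174 0.08;0 0 0.02 0 0 0.174 0.08",
  "grip_force": 40
}}

```text
time_s: 2.4
position: [0.4579, 0.0432, 0.1908]
tool_rot: [[-0.81, 0.587, 0.0], [0.587, 0.81, 0.0], [-0.0, 0.0, -1.0]]
ft_force: [0.7, -0.3, 0.2]
grip_width: 0.0801
gripper_force: 0.0
```

Request:
{"api": "move_arm", "payload": {
  "plan": "0 0 0.02 0 0 0.174 0.08;0 0 0.02 0 0 0.174 0.08;0 0 0.02 0 0 0.174 0.08;0 0 0.01 0 0 0.174 0.08;0 0 0 0 0 0.174 0.08;0 0 0 0 0 0.174 0.08;0 0 0 0 0 0.174 0.08;0 0 0 0 0 0 0.08;0 0 0 0 0 0 0.08"
}}

```text
time_s: 3.52
position: [0.4576, 0.0439, 0.1214]
tool_rot: [[0.261, 0.965, 0.0], [0.965, -0.261, -0.0], [0.0, 0.0, -1.0]]
ft_force: [-0.4, 0.9, -0.1]
grip_width: 0.0797
gripper_force: 0.0
```

Run:
```python
from h import *
delta(.458,.044,.003,-15.3)
```

```text
t 3.52 pos [0.4576 0.0439 0.1214] phi -15.11 tool delta [1.000e-04 3.000e-04 1.184e-01] rv [ 0.    -0.     0.003] rows 2.6 grip 0.0797 F [-0.4  0.9 -0.1]
```

Request:
{"api": "move_arm", "payload": {
  "plan": "0 0 0.03 0 0 0.003 0.08;0 0 0.03 0 0 0 0.08;0 0 0.03 0 0 0 0.08;0 0 0.02 0 0 0 0.08;0 0 0.008 0 0 0 0.08;0 0 0 0 0 0 0.03;0 0 0 0 0 0 0.03;0 0 0 0 0 0 0.03;0 0 0 0 0 0 0.03;0 0 0 0 0 0 0.03;0 0 0 0 0 0 0.03;0 0 0 0 0 0 0.03"
}}

```text
time_s: 5.03
position: [0.4581, 0.0439, 0.0042]
tool_rot: [[0.266, 0.964, 0.002], [0.964, -0.266, -0.0], [0.0, 0.002, -1.0]]
ft_force: [-0.8, 1.1, 6.0]
grip_width: 0.0459
gripper_force: 41.8
```

Run:
```python
from h import *
delta(.4514,-.2003,.1,-2)
```

```text
t 5.03 pos [0.4581 0.0439 0.0042] phi -15.45 tool delta [-0.2371  0.0588 -0.0958] rv [ 0.002  0.    -0.235] rows 5.3 grip 0.0459 F [-0.8  1.1  6. ]
```

Request:
{"api": "move_arm", "payload": {
  "plan": "0 0 -0.015 0 0 0 0.03;0 0 -0.025 0 0 0 0.03;0 0 -0.03 0 0 0 0.03;0 0 -0.026 0 0 0 0.03;-0.0395 0.0098 0 0 0 0 0.03;-0.0395 0.0098 0 0 0 0 0.03;-0.0395 0.0098 0 0 0 0 0.03;-0.0395 0.0098 0 0 0 0 0.03;-0.0395 0.0098 0 0 0 0 0.03;-0.0395 0.0098 0 0 0 0 0.03;0 0 0 0 0 -0.118 0.03;0 0 0 0 0 -0.117 0.03"
}}

```text
time_s: 6.52
position: [0.4508, -0.2006, 0.0995]
tool_rot: [[0.032, 0.999, 0.0], [0.999, -0.032, -0.0], [-0.0, 0.0, -1.0]]
ft_force: [-0.1, 0.1, -0.3]
grip_width: 0.046
gripper_force: 41.3
```

Request:
{"api": "move_arm", "payload": {
  "plan": "0 0 0 0 0 0 0.03;0 0 0 0 0 0 0.03"
}}

```text
time_s: 6.78
position: [0.4511, -0.2, 0.0995]
tool_rot: [[0.037, 0.999, 0.0], [0.999, -0.037, -0.0], [-0.0, 0.0, -1.0]]
ft_force: [-0.0, -0.6, -1.1]
grip_width: 0.0456
gripper_force: 41.3
```

Run:
```python
from h import *
delta(.4514,-.2003,.017,-2)
im,d=snap('side','s2.png'); a=im[150:330,200:440,::-1]; cv2.imwrite('pics/s2c.png',cv2.resize(a,(800,600)))
# block near-face check: brown points in cloud
P=cloud('side',d)
m=(abs(P[...,0]-.45)<.07)&(abs(P[...,1]+.2)<.07)&(P[...,2]>.05)&(P[...,2]<.14)
i=im.astype(int);b=m&(i[...,0]-i[...,2]>35)&(i[...,0]>90)
print(b.sum(),np.percentile(P[b],[2,50,98],axis=0).round(3))
```

```text
t 6.78 pos [ 0.4511 -0.2     0.0995] phi -2.12 tool delta [-0.0002  0.0003  0.0825] rv [ 0.     0.    -0.002] rows 1.8 grip 0.0456 F [-0.  -0.6 -1.1]
616 [[ 0.429 -0.244  0.105]
 [ 0.451 -0.216  0.125]
 [ 0.472 -0.156  0.128]]
```

View pics/s2c.png

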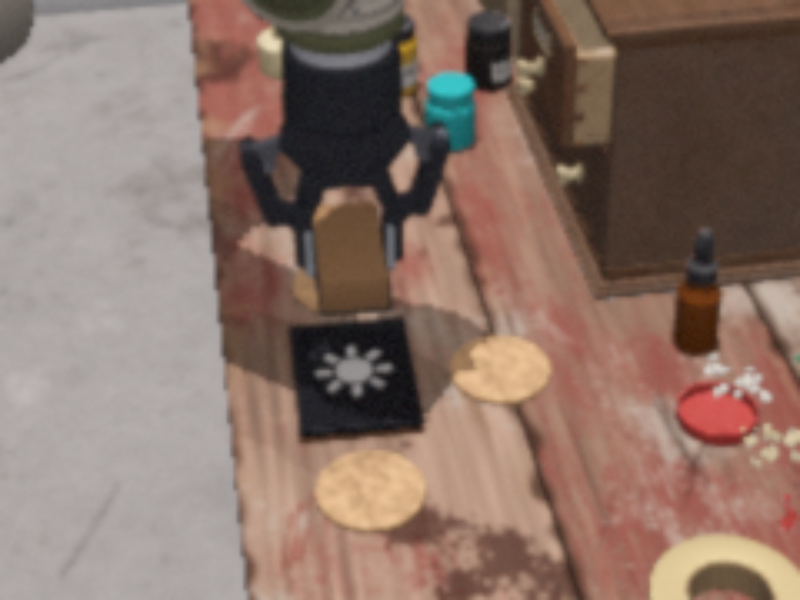

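Block (crop 350,250) hangs level over the panel, aligned with it.

Request:
{"api": "move_arm", "payload": {
  "plan": "0 0 0.03 0 0 0 0.03;0 0 0.03 0 0 0 0.03;0 0 0.015 0 0 0 0.03;0 0 0.005 0 0 0 0.03;0 0 0.0025 0 0 0 0.03;0 0 0 0 0 0 0.03;0 0 0 0 0 0 0.03;0 0 0 0 0 0 0.055;0 0 0 0 0 0 0.065;0 0 0 0 0 0 0.075;0 0 0 0 0 0 0.08;0 0 0 0 0 0 0.08"
}}

```text
time_s: 8.32
position: [0.451, -0.2002, 0.0168]
tool_rot: [[0.035, 0.999, -0.0], [0.999, -0.035, -0.0], [-0.0, -0.0, -1.0]]
ft_force: [0.1, -0.2, 0.4]
grip_width: 0.08
gripper_force: 0.0
```

Request:
{"api": "move_arm", "payload": {
  "plan": "0 0 -0.02 0 0 0 0.08;0 0 -0.04 0 0 0 0.08;0 0 -0.05 0 0 0 0.08;0 0 -0.05 0 0 0 0.08;0.045 0 0 0 0 0 0.08;0.045 0 0 0 0 0 0.08;0.045 0 0 0 0 0 0.08;0.045 0 0 0 0 0 0.08;0.045 0 0 0 0 0 0.08;0.045 0 0 0 0 0 0.08;0.045 0 0 0 0 0 0.08;0.045 0 0 0 0 0 0.08"
}}

```text
time_s: 9.82
position: [0.4635, 0.1611, 0.1769]
tool_rot: [[0.035, 0.999, 0.0], [0.999, -0.035, -0.0], [-0.0, 0.0, -1.0]]
ft_force: [0.1, 0.0, 0.1]
grip_width: 0.08
gripper_force: 0.0
```

Run:
```python
from h import *
for n in('top','side'):
    im,d=snap(n); q=topdisc(n,d,(.4514,-.2),.04,.07)
    print(n,q[:4],rect(q[4]))
    q=topdisc(n,d,(.446,.258),.055,.03); print(q and q[:4])
delta(.446,.260,.11,-2)
```

```text
top (526, array([ 0.4501, -0.1982]), array([0.048, 0.091]), np.float64(0.0403)) (array([ 450.1, -197.6]), array([90.3, 46.5]), 88.2)
None
side (547, array([ 0.4505, -0.2019]), array([0.05, 0.1 ]), np.float64(0.0412)) (array([ 450.5, -200.3]), array([99.7, 47.5]), 88.1)
(42, array([0.4459, 0.2593]), array([0.026, 0.035]), np.float64(0.0555))
t 9.93 pos [0.4632 0.1628 0.1767] phi -1.77 tool delta [ 0.0966 -0.0202  0.0668] rv [-0.    -0.001  0.004] rows 2.1 grip 0.0804 F [ 0.4 -0.6 -0.1]
```

Request:
{"api": "move_arm", "payload": {
  "plan": "0.032 -0.0067 0 0 0 0 0.08;0.032 -0.0067 0.01 0 0 0 0.08;0.0325 -0.0067 0.02 0 0 0 0.08;0 0 0.03 0 0 0 0.08;0 0 0.04 0 0 0 0.08;0 0 0.04 0 0 0 0.08;0 0 0.02 0 0 0 0.08;0 0 0.0125 0 0 0 0.08;0 0 0 0 0 0 0.08;0 0 0 0 0 0 0.03;0 0 0 0 0 0 0.03;0 0 0 0 0 0 0.03",
  "grip_force": 70
}}

```text
time_s: 11.42
position: [0.4473, 0.2568, 0.0057]
tool_rot: [[0.035, 0.999, 0.002], [0.999, -0.035, 0.0], [0.0, 0.002, -1.0]]
ft_force: [-0.9, -1.1, 9.4]
grip_width: 0.0457
gripper_force: 71.3
```

Request:
{"api": "move_arm", "payload": {
  "plan": "0 0 0 0 0 0 0.03;0 0 0 0 0 0 0.03;0 0 0 0 0 0 0.03;0 0 0 0 0 0 0.03"
}}

```text
time_s: 11.92
position: [0.4473, 0.2569, 0.0057]
tool_rot: [[0.035, 0.999, 0.002], [0.999, -0.035, 0.0], [0.0, 0.002, -1.0]]
ft_force: [-1.4, -1.7, 9.0]
grip_width: 0.0458
gripper_force: 71.3
```

Run:
```python
from h import *
delta(.4508,-.2,.18,-2)
```

```text
t 11.93 pos [0.4473 0.2569 0.0057] phi -1.99 tool delta [-0.4564  0.0197 -0.1745] rv [ 0.002 -0.     0.   ] rows 10.1 grip 0.0458 F [-1.4 -1.7  9. ]
```

Request:
{"api": "move_arm", "payload": {
  "plan": "0 0 -0.015 0 0 0 0.03;0 0 -0.035 0 0 0 0.03;0 0 -0.045 0 0 0 0.03;-0.015 0 -0.045 0 0 0 0.03;-0.045 0.002 -0.02 0 0 0 0.03;-0.05 0.002 0 0 0 0 0.03;-0.05 0.002 0 0 0 0 0.03;-0.05 0.0025 0 0 0 0 0.03;-0.05 0.0025 0 0 0 0 0.03;-0.05 0.0025 0 0 0 0 0.03;-0.05 0.002 0 0 0 0 0.03;-0.045 0.002 0 0 0 0 0.03"
}}

```text
time_s: 13.42
position: [0.4495, -0.15, 0.1647]
tool_rot: [[0.036, 0.999, -0.0], [0.999, -0.036, 0.0], [0.0, -0.0, -1.0]]
ft_force: [0.8, 1.1, -7.1]
grip_width: 0.0455
gripper_force: 74.8
```

Request:
{"api": "move_arm", "payload": {
  "plan": "-0.035 0.002 0 0 0 0 0.03;-0.02 0.002 0 0 0 0 0.03;0 0 0 0 0 0 0.03;0 0 0 0 0 0 0.03"
}}

```text
time_s: 13.92
position: [0.4521, -0.2026, 0.1643]
tool_rot: [[0.034, 0.999, -0.001], [0.999, -0.034, 0.001], [0.001, -0.001, -1.0]]
ft_force: [0.8, 0.2, -6.8]
grip_width: 0.0461
gripper_force: 74.8
```

Run:
```python
from h import *
delta(.4508,-.2025,.0465,-2)
for n in('top','side'):
    im,d=snap(n,n+'3.png')
    P=cloud(n,d)
    m=(abs(P[...,0]-.451)<.025)&(abs(P[...,1]+.2)<.05)&(P[...,2]>.12)&(P[...,2]<.23)
    print(n,m.sum(),np.percentile(P[m],[2,50,98],axis=0).round(3) if m.any() else '')
cv2.imwrite('pics/s3c.png',cv2.resize(im[130:330,200:440,::-1],(720,600)))
```

```text
t 13.93 pos [ 0.4521 -0.2026  0.1643] phi -1.96 tool delta [-1.000e-04 -1.200e-03  1.178e-01] rv [-0.001 -0.001  0.001] rows 2.6 grip 0.0461 F [ 0.8  0.2 -6.8]
top 8 [[ 0.456 -0.182  0.164]
 [ 0.463 -0.176  0.17 ]
 [ 0.47  -0.174  0.176]]
side 586 [[ 0.427 -0.222  0.163]
 [ 0.451 -0.212  0.193]
 [ 0.475 -0.186  0.221]]
```

View pics/s3c.png

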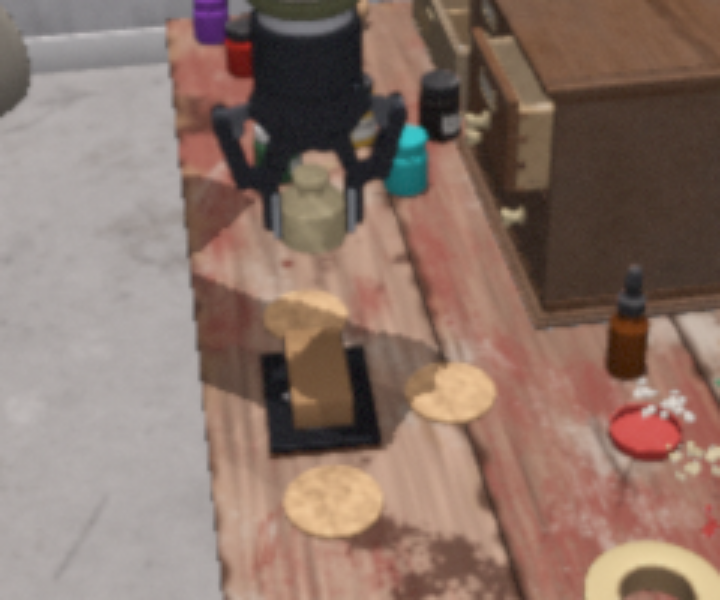

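The weight (crop 312,205) is held upright above the block.

Request:
{"api": "move_arm", "payload": {
  "plan": "0 -0.0012 0.03 0 0 0 0.03;0 0 0.04 0 0 0 0.03;0 0 0.03 0 0 0 0.03;0 0 0.01 0 0 0 0.03;0 0 0.005 0 0 0 0.03;0 0 0.0025 0 0 0 0.03;0 0 0.001 0 0 0 0.03;0 0 0 0 0 0 0.03"
}}

```text
time_s: 15.02
position: [0.4513, -0.2038, 0.0462]
tool_rot: [[0.035, 0.999, 0.001], [0.999, -0.035, -0.001], [-0.0, 0.001, -1.0]]
ft_force: [-0.7, -0.2, -7.0]
grip_width: 0.0456
gripper_force: 74.7
```

Run:
```python
from h import *
delta(.4508,-.2025,.0457,-2)
```

```text
t 15.03 pos [ 0.4513 -0.2038  0.0462] phi -2.01 tool delta [ 0.0013 -0.0005  0.0005] rv [ 0.001  0.    -0.   ] rows 0.0 grip 0.0456 F [-0.7 -0.2 -7. ]
```

Request:
{"api": "move_arm", "payload": {
  "plan": "0.0015 0 0.0007 0 0 0 0.03;0 0 0.0008 0 0 0 0.03;0 0 0 0 0 0 0.03;0 0 0 0 0 0 0.05;0 0 0 0 0 0 0.055;0 0 0 0 0 0 0.06;0 0 0 0 0 0 0.07;0 0 0 0 0 0 0.08;0 0 0 0 0 0 0.08;0 0 -0.01 0 0 0 0.08;0 0 -0.03 0 0 0 0.08;0 0 -0.05 0 0 0 0.08"
}}

```text
time_s: 16.52
position: [0.4506, -0.2018, 0.135]
tool_rot: [[0.035, 0.999, -0.002], [0.999, -0.035, 0.002], [0.002, -0.002, -1.0]]
ft_force: [0.6, -1.0, -0.1]
grip_width: 0.0796
gripper_force: 0.0
```

Request:
{"api": "move_arm", "payload": {
  "plan": "0 0 -0.05 0 0 0 0.08;0.05 0 0 0 0 0 0.08;0.05 0 0 0 0 0 0.08;0.05 0 0 0 0 0 0.08;0.05 0 0 0 0 0 0.08;0.05 0 0 0 0 0 0.08;0.05 -0.005 0 0 0 0 0.08;0.05 -0.005 0 0 0 0 0.08;0.05 -0.005 0 0 0 0 0.08;0.05 -0.005 0 0 0 0 0.08;0.05 -0.005 0 0 0 0 0.08;0.05 -0.002 0 0 0 0 0.08"
}}

```text
time_s: 18.02
position: [0.443, 0.3501, 0.1852]
tool_rot: [[0.035, 0.999, 0.001], [0.999, -0.035, 0.0], [0.0, 0.001, -1.0]]
ft_force: [1.3, 0.1, -0.2]
grip_width: 0.0797
gripper_force: 0.0
```

Run:
```python
from h import *
for n in('top','side'):
    im,d=snap(n)
    q=topdisc(n,d,(.451,-.2),.095,.03); print(n,q and q[:4])
    q=topdisc(n,d,(.451,-.2),.04,.07); print(q[:4],rect(q[4]))
delta(.4447,.3740,.11,-2)
```

```text
top (75, array([ 0.4505, -0.1972]), array([0.021, 0.024]), np.float64(0.0948))
(247, array([ 0.4493, -0.1943]), array([0.047, 0.091]), np.float64(0.0401)) (array([ 449.5, -197.7]), array([90.3, 46.2]), 87.8)
side (87, array([ 0.4509, -0.1998]), array([0.026, 0.032]), np.float64(0.0953))
(242, array([ 0.449 , -0.2276]), array([0.048, 0.077]), np.float64(0.0411)) (array([ 450.1, -212.5]), array([75.8, 47.5]), 88.1)
t 18.12 pos [0.4426 0.3521 0.1847] phi -1.76 tool delta [0.0219 0.0014 0.0747] rv [ 0.001 -0.001  0.004] rows 1.7 grip 0.0796 F [-0.7 -1.  -0.2]
```

Request:
{"api": "move_arm", "payload": {
  "plan": "0.011 0.001 0 0 0 0 0.075;0.0105 0 0 0 0 0 0.075;0 0 0.04 0 0 0 0.075;0 0 0.05 0 0 0 0.075;0 0 0.045 0 0 0 0.075;0 0 0.025 0 0 0 0.075;0 0 0.0145 0 0 0 0.075;0 0 0 0 0 0 0.075;0 0 0 0 0 0 0.025;0 0 0 0 0 0 0.025;0 0 0 0 0 0 0.025;0 0 0 0 0 0 0.025",
  "grip_force": 40
}}

```text
time_s: 19.62
position: [0.4458, 0.3702, 0.0111]
tool_rot: [[0.035, 0.999, 0.002], [0.999, -0.035, 0.001], [0.001, 0.002, -1.0]]
ft_force: [-1.4, -1.1, 7.5]
grip_width: 0.0429
gripper_force: 40.6
```

Request:
{"api": "move_arm", "payload": {
  "plan": "0 0 0 0 0 0 0.025;0 0 0 0 0 0 0.025;0 0 0 0 0 0 0.025"
}}

```text
time_s: 20.0
position: [0.4457, 0.3702, 0.0111]
tool_rot: [[0.035, 0.999, 0.002], [0.999, -0.035, 0.001], [0.001, 0.002, -1.0]]
ft_force: [-0.5, -0.8, 6.9]
grip_width: 0.043
gripper_force: 40.6
```

Run:
```python
from h import *
delta(.455,-.0885,.17,-2)
```

```text
t 20.0 pos [0.4457 0.3702 0.0111] phi -2.01 tool delta [-0.4579  0.0256 -0.1593] rv [ 0.002 -0.001 -0.   ] rows 10.2 grip 0.043 F [-0.5 -0.8  6.9]
```

Request:
{"api": "move_arm", "payload": {
  "plan": "0 0 -0.015 0 0 0 0.025;0 0 -0.035 0 0 0 0.025;0 0 -0.045 0 0 0 0.025;-0.015 0 -0.045 0 0 0 0.025;-0.045 0.0025 -0.02 0 0 0 0.025;-0.05 0.003 0 0 0 0 0.025;-0.05 0.003 0 0 0 0 0.025;-0.05 0.003 0 0 0 0 0.025;-0.05 0.003 0 0 0 0 0.025;-0.05 0.003 0 0 0 0 0.025;-0.05 0.003 0 0 0 0 0.025;-0.045 0.003 0 0 0 0 0.025"
}}

```text
time_s: 21.5
position: [0.4543, -0.0373, 0.1708]
tool_rot: [[0.035, 0.999, 0.001], [0.999, -0.035, -0.0], [-0.0, 0.001, -1.0]]
ft_force: [0.7, -0.2, -1.2]
grip_width: 0.0432
gripper_force: 40.8
```

Request:
{"api": "move_arm", "payload": {
  "plan": "-0.035 0.002 0 0 0 0 0.025;-0.021 0 0 0 0 0 0.025;0 0 0.03 0 0 0 0.025;0 0 0.03 0 0 0 0.025;0 0 0 0 0 0 0.025;0 0 0 0 0 0 0.025"
}}

```text
time_s: 22.25
position: [0.4551, -0.0919, 0.1112]
tool_rot: [[0.035, 0.999, 0.002], [0.999, -0.035, -0.001], [-0.001, 0.002, -1.0]]
ft_force: [0.1, 0.2, 0.2]
grip_width: 0.043
gripper_force: 41.0
```

Run:
```python
from h import *
delta(.455,-.092,.0165,-2)
im,d=snap('side')
P=cloud('side',d)
m=(abs(P[...,0]-.455)<.035)&(abs(P[...,1]+.09)<.05)&(P[...,2]>.07)&(P[...,2]<.18)
i=im.astype(int); m&=(i[...,0]-i[...,1]>40)
print(m.sum(),np.percentile(P[m],[2,50,98],axis=0).round(3) if m.any() else '')
```

```text
t 22.25 pos [ 0.4551 -0.0919  0.1112] phi -2.0 tool delta [-0.     -0.0003  0.0947] rv [0.002 0.001 0.   ] rows 2.1 grip 0.043 F [0.1 0.2 0.2]
238 [[ 0.436 -0.109  0.106]
 [ 0.452 -0.103  0.129]
 [ 0.474 -0.092  0.147]]
```

Request:
{"api": "move_arm", "payload": {
  "plan": "0 0 0.03 0 0 0 0.025;0 0 0.03 0 0 0 0.025;0 0 0.02 0 0 0 0.025;0 0 0.01 0 0 0 0.025;0 0 0.0035 0 0 0 0.025;0 0 0.0012 0 0 0 0.025;0 0 0.0008 0 0 0 0.025;0 0 0 0 0 0 0.045;0 0 0 0 0 0 0.05;0 0 0 0 0 0 0.06;0 0 0 0 0 0 0.07;0 0 0 0 0 0 0.075"
}}

```text
time_s: 23.8
position: [0.4545, -0.0917, 0.0143]
tool_rot: [[0.035, 0.999, -0.0], [0.999, -0.035, 0.0], [0.0, -0.0, -1.0]]
ft_force: [1.1, 0.2, -0.1]
grip_width: 0.0752
gripper_force: 0.0
```

Request:
{"api": "move_arm", "payload": {
  "plan": "0 0 -0.01 0 0 0 0.075;0 0 -0.04 0 0 0 0.075;0 0 -0.05 0 0 0 0.075;0 0 -0.05 0 0 0 0.075;0.05 0 0 0 0 0 0.075;0.05 0 0 0 0 0 0.075;0.05 0 0 0 0 0 0.075;0.05 0.01 0 0 0 0 0.075;0.05 0.015 0 0 0 0 0.075;0.05 0.015 0 0 0 0 0.075;0.05 0.015 0 0 0 0 0.075;0.05 0.015 0 0 0 0 0.075"
}}

```text
time_s: 25.3
position: [0.5386, 0.3073, 0.1651]
tool_rot: [[0.035, 0.999, 0.0], [0.999, -0.035, 0.0], [0.0, 0.0, -1.0]]
ft_force: [0.1, -0.9, 1.1]
grip_width: 0.0752
gripper_force: 0.0
```

Request:
{"api": "move_arm", "payload": {
  "plan": "0 0 0 0 0 0 0.075;0 0 0 0 0 0 0.075"
}}

```text
time_s: 25.55
position: [0.5381, 0.3053, 0.1645]
tool_rot: [[0.035, 0.999, -0.0], [0.999, -0.035, -0.0], [-0.0, -0.0, -1.0]]
ft_force: [-0.8, -0.6, 0.7]
grip_width: 0.0748
gripper_force: 0.0
```

Run:
```python
from h import *
for n in('top','side'):
    im,d=snap(n)
    q=topdisc(n,d,(.455,-.089),.064,.03); print(n,q and q[:4])
delta(.541,.3158,.013,-2)
```

```text
top (170, array([ 0.4538, -0.086 ]), array([0.038, 0.036]), np.float64(0.0642))
side (153, array([ 0.4548, -0.0884]), array([0.039, 0.05 ]), np.float64(0.065))
t 25.65 pos [0.5383 0.3046 0.1648] phi -2.07 tool delta [0.0113 0.0023 0.1517] rv [-0.     0.    -0.001] rows 3.4 grip 0.0748 F [-0.5 -0.7 -1.7]
```

Request:
{"api": "move_arm", "payload": {
  "plan": "0.011 0.0025 0 0 0 0 0.075;0 0 0.04 0 0 0 0.075;0 0 0.05 0 0 0 0.075;0 0 0.04 0 0 0 0.075;0 0 0.015 0 0 0 0.075;0 0 0.0065 0 0 0 0.075;0 0 0 0 0 0 0.075;0 0 0 0 0 0 0.03;0 0 0 0 0 0 0.03;0 0 0 0 0 0 0.03;0 0 0 0 0 0 0.03;0 0 0 0 0 0 0.03"
}}

```text
time_s: 27.15
position: [0.542, 0.3167, 0.0142]
tool_rot: [[0.035, 0.999, 0.002], [0.999, -0.035, 0.001], [0.001, 0.002, -1.0]]
ft_force: [0.3, -0.8, 6.8]
grip_width: 0.0472
gripper_force: 41.0
```

Request:
{"api": "move_arm", "payload": {
  "plan": "0 0 0 0 0 0 0.03;0 0 0 0 0 0 0.03"
}}

```text
time_s: 27.4
position: [0.542, 0.3167, 0.0142]
tool_rot: [[0.035, 0.999, 0.002], [0.999, -0.035, 0.001], [0.001, 0.002, -1.0]]
ft_force: [-0.2, -1.0, 6.2]
grip_width: 0.0471
gripper_force: 41.0
```

Run:
```python
from h import *
s=env.observe(); oy=.3158-s['position'][1]; print('off',oy)
delta(.4476,-.3097-oy,.19,-2)
```

```text
off -0.0009358668363796951
t 27.4 pos [0.542  0.3167 0.0142] phi -2.01 tool delta [-0.6283 -0.072  -0.1765] rv [ 0.002 -0.001 -0.   ] rows 14.0 grip 0.0471 F [-0.2 -1.   6.2]
```

Request:
{"api": "move_arm", "payload": {
  "plan": "0 0 -0.015 0 0 0 0.03;0 0 -0.04 0 0 0 0.03;0 0 -0.05 0 0 0 0.03;0 -0.01 -0.05 0 0 0 0.03;-0.03 -0.02 -0.02 0 0 0 0.03;-0.05 -0.02 0 0 0 0 0.03;-0.05 -0.02 0 0 0 0 0.03;-0.05 -0.002 0 0 0 0 0.03;-0.05 0 0 0 0 0 0.03;-0.05 0 0 0 0 0 0.03;-0.05 0 0 0 0 0 0.03;-0.05 0 0 0 0 0 0.03"
}}

```text
time_s: 28.9
position: [0.4558, -0.0623, 0.1889]
tool_rot: [[0.035, 0.999, 0.001], [0.999, -0.035, -0.001], [-0.0, 0.001, -1.0]]
ft_force: [0.9, -0.3, -0.8]
grip_width: 0.0473
gripper_force: 41.4
```

Request:
{"api": "move_arm", "payload": {
  "plan": "-0.05 0 0 0 0 0 0.03;-0.05 0 0 0 0 0 0.03;-0.05 0 0 0 0 0 0.03;-0.05 0 0 0 0 0 0.03;-0.03 0 0 0 0 0 0.03;-0.018 0 0 0 0 0 0.03;0 0 0.03 0 0 0 0.03;0 0 0.03 0 0 0 0.03;0 0 0 0 0 0 0.03;0 0 0 0 0 0 0.03"
}}

```text
time_s: 30.15
position: [0.448, -0.3087, 0.1293]
tool_rot: [[0.034, 0.999, 0.001], [0.999, -0.034, -0.001], [-0.001, 0.001, -1.0]]
ft_force: [0.3, 0.1, -0.6]
grip_width: 0.0475
gripper_force: 41.4
```

Run:
```python
from h import *
delta(.4476,-.3090,.0197,-2)
im,d=snap('side')
P=cloud('side',d)
m=(abs(P[...,0]-.448)<.035)&(abs(P[...,1]+.31)<.05)&(P[...,2]>.09)&(P[...,2]<.2)
i=im.astype(int); m&=(i[...,2]-i[...,0]>30)
print(m.sum(),np.percentile(P[m],[2,50,98],axis=0).round(3) if m.any() else '')
```

```text
t 30.15 pos [ 0.448  -0.3087  0.1293] phi -1.97 tool delta [-0.0002 -0.0005  0.1096] rv [0.001 0.001 0.   ] rows 2.4 grip 0.0475 F [ 0.3  0.1 -0.6]
391 [[ 0.427 -0.331  0.123]
 [ 0.445 -0.327  0.147]
 [ 0.469 -0.315  0.166]]
```

Request:
{"api": "move_arm", "payload": {
  "plan": "0 0 0.03 0 0 0 0.03;0 0 0.04 0 0 0 0.03;0 0 0.02 0 0 0 0.03;0 0 0.013 0 0 0 0.03;0 0 0.005 0 0 0 0.03;0 0 0.0015 0 0 0 0.03;0 0 0.0007 0 0 0 0.03;0 0 0 0 0 0 0.049;0 0 0 0 0 0 0.055;0 0 0 0 0 0 0.065;0 0 0 0 0 0 0.075;0 0 0 0 0 0 0.075"
}}

```text
time_s: 31.7
position: [0.4474, -0.3086, 0.0176]
tool_rot: [[0.035, 0.999, -0.0], [0.999, -0.035, 0.0], [0.0, -0.0, -1.0]]
ft_force: [0.3, -0.2, 0.3]
grip_width: 0.0747
gripper_force: 0.0
```

Request:
{"api": "move_arm", "payload": {
  "plan": "0 0 -0.01 0 0 0 0.07;0 0 -0.04 0 0 0 0.07;0 0 -0.05 0 0 0 0.07;0 0 -0.06 0 0 0 0.07;0.05 0 0 0 0 0 0.07;0.05 0 0 0 0 0 0.07;0.05 0 0 0 0 0 0.07;0.05 0 0 0 0 0 0.07;0.05 0 0 0 0 0 0.07;0.05 0 0 0 0 0 0.07;0.05 0 0 0 0 0 0.07;0.05 0 0 0 0 0 0.07"
}}

```text
time_s: 33.2
position: [0.4613, 0.0928, 0.1784]
tool_rot: [[0.035, 0.999, 0.001], [0.999, -0.035, -0.0], [-0.0, 0.001, -1.0]]
ft_force: [0.7, 0.1, 0.5]
grip_width: 0.0699
gripper_force: 0.0
```

Request:
{"api": "move_arm", "payload": {
  "plan": "0.05 0 0 0 0 0 0.07;0.04 0.02 0 0 0 0 0.07;0.02 0.04 0 0 0 0 0.07;0 0.04 0 0 0 0 0.07;0 0 0 0 0 0 0.07;0 0 0 0 0 0 0.07"
}}

```text
time_s: 33.95
position: [0.5645, 0.1976, 0.1778]
tool_rot: [[0.035, 0.999, -0.001], [0.999, -0.035, -0.0], [-0.0, -0.001, -1.0]]
ft_force: [-0.1, -0.6, -0.2]
grip_width: 0.07
gripper_force: 0.0
```

Run:
```python
from h import *
for n in('top','side'):
    im,d=snap(n)
    q=topdisc(n,d,(.448,-.309),.070,.03); print(n,q and q[:4])
delta(.5407,.2012,.016,-2)
```

```text
top (207, array([ 0.447 , -0.3066]), array([0.041, 0.044]), np.float64(0.0702))
side (279, array([ 0.4475, -0.3092]), array([0.043, 0.051]), np.float64(0.0713))
t 34.05 pos [0.5644 0.1976 0.1781] phi -2.0 tool delta [ 0.0028 -0.0237  0.1621] rv [-0. -0.  0.] rows 3.6 grip 0.0699 F [-0.3  0.5 -1. ]
```

Request:
{"api": "move_arm", "payload": {
  "plan": "0.003 -0.024 0 0 0 0 0.07;0 0 0.02 0 0 0 0.07;0 0 0.05 0 0 0 0.07;0 0 0.05 0 0 0 0.07;0 0 0.03 0 0 0 0.07;0 0 0.012 0 0 0 0.07;0 0 0 0 0 0 0.07;0 0 0 0 0 0 0.025;0 0 0 0 0 0 0.025;0 0 0 0 0 0 0.025;0 0 0 0 0 0 0.025;0 0 0 0 0 0 0.025"
}}

```text
time_s: 35.55
position: [0.5421, 0.2016, 0.0172]
tool_rot: [[0.035, 0.999, 0.003], [0.999, -0.035, 0.0], [0.001, 0.003, -1.0]]
ft_force: [-0.4, -0.4, 6.8]
grip_width: 0.043
gripper_force: 40.3
```

Request:
{"api": "move_arm", "payload": {
  "plan": "0 0 0 0 0 0 0.025;0 0 0 0 0 0 0.025"
}}

```text
time_s: 35.8
position: [0.542, 0.2016, 0.0172]
tool_rot: [[0.035, 0.999, 0.003], [0.999, -0.035, 0.0], [0.0, 0.003, -1.0]]
ft_force: [-0.3, -0.1, 6.6]
grip_width: 0.0426
gripper_force: 40.3
```

Run:
```python
from h import *
s=env.observe(); oy=.2013-s['position'][1]; print('off',oy)
delta(.48,-.206-oy,.18,-2)
```

```text
off -0.00026905603015456303
t 35.8 pos [0.542  0.2016 0.0172] phi -2.01 tool delta [-0.4091 -0.0473 -0.1631] rv [ 0.003 -0.    -0.   ] rows 9.1 grip 0.0426 F [-0.3 -0.1  6.6]
```

Request:
{"api": "move_arm", "payload": {
  "plan": "0 0 -0.015 0 0 0 0.025;0 0 -0.04 0 0 0 0.025;0 -0.02 -0.04 0 0 0 0.025;0 -0.03 -0.04 0 0 0 0.025;-0.01 -0.03 -0.028 0 0 0 0.025;-0.04 0 0 0 0 0 0.025;-0.05 0 0 0 0 0 0.025;-0.05 0 0 0 0 0 0.025;-0.05 0 0 0 0 0 0.025;-0.05 0 0 0 0 0 0.025;-0.05 0 0 0 0 0 0.025;-0.05 0 0 0 0 0 0.025"
}}

```text
time_s: 37.3
position: [0.4488, -0.1471, 0.1798]
tool_rot: [[0.035, 0.999, 0.001], [0.999, -0.035, -0.001], [-0.001, 0.001, -1.0]]
ft_force: [-0.2, -0.9, -1.3]
grip_width: 0.0434
gripper_force: 41.0
```

Request:
{"api": "move_arm", "payload": {
  "plan": "-0.04 0 0 0 0 0 0.025;-0.02 0.02 0 0 0 0 0.025;0 0.04 0 0 0 0 0.025;0 0.03 0 0 0 0 0.025;0 0.015 0 0 0 0 0.025;0 0 0 0 0 0 0.025;0 0 0 0 0 0 0.025"
}}

```text
time_s: 38.17
position: [0.5513, -0.2091, 0.1792]
tool_rot: [[0.035, 0.999, -0.0], [0.999, -0.035, -0.0], [-0.0, 0.0, -1.0]]
ft_force: [-0.5, 0.7, -0.5]
grip_width: 0.0433
gripper_force: 41.0
```

Run:
```python
from h import *
delta(.555,-.2057,.0227,-2)
im,d=snap('side')
P=cloud('side',d)
m=(abs(P[...,0]-.555)<.045)&(abs(P[...,1]+.206)<.05)&(P[...,2]>.12)&(P[...,2]<.25)
i=im.astype(int); m&=(i[...,0]-i[...,2]>50)
print(m.sum(),np.percentile(P[m],[2,50,98],axis=0).round(3) if m.any() else '')
```

```text
t 38.17 pos [ 0.5513 -0.2091  0.1792] phi -2.01 tool delta [0.0035 0.0035 0.1565] rv [ 0.  0. -0.] rows 3.5 grip 0.0433 F [-0.5  0.7 -0.5]
302 [[ 0.531 -0.23   0.168]
 [ 0.542 -0.224  0.205]
 [ 0.57  -0.211  0.221]]
```

Request:
{"api": "move_arm", "payload": {
  "plan": "0.0035 0.0035 0 0 0 0 0.025;0 0 0.03 0 0 0 0.025;0 0 0.04 0 0 0 0.025;0 0 0.04 0 0 0 0.025;0 0 0.025 0 0 0 0.025;0 0 0.015 0 0 0 0.025;0 0 0.005 0 0 0 0.025;0 0 0.002 0 0 0 0.025;0 0 0 0 0 0 0.025;0 0 0 0 0 0 0.045;0 0 0 0 0 0 0.05;0 0 0 0 0 0 0.06"
}}

```text
time_s: 39.72
position: [0.5557, -0.2059, 0.0218]
tool_rot: [[0.035, 0.999, 0.0], [0.999, -0.035, -0.0], [-0.0, 0.0, -1.0]]
ft_force: [0.3, -0.3, 0.5]
grip_width: 0.0601
gripper_force: 0.0
```

Request:
{"api": "move_arm", "payload": {
  "plan": "0 0 0 0 0 0 0.065;0 0 0 0 0 0 0.07;0 0 -0.01 0 0 0 0.07;0 0 -0.04 0 0 0 0.07;0 0 -0.05 0 0 0 0.07;0 -0.02 -0.05 0 0 0 0.07;0 -0.04 0 0 0 0 0.07;0.03 -0.05 0 0 0 0 0.07;0.05 -0.03 0 0 0 0 0.07;0.05 0 0 0 0 0 0.07;0.05 0 0 0 0 0 0.07;0 0 0 0 0 0 0.07"
}}

```text
time_s: 41.22
position: [0.4216, -0.0186, 0.1724]
tool_rot: [[0.031, 1.0, 0.001], [1.0, -0.031, -0.0], [-0.0, 0.001, -1.0]]
ft_force: [-0.6, -0.8, 0.9]
grip_width: 0.0699
gripper_force: 0.0
```

Run:
```python
from h import *
for n in('top','side'):
    im,d=snap(n,n+'9.png')
    for k,(x,y,h) in dict(yellow=(.555,-.206,.076),red=(.454,-.087,.064),blue=(.447,-.308,.07),weight=(.451,-.2,.095),green=(.457,.149,.059)).items():
        q=topdisc(n,d,(x,y),h,.03); print(n,k,q and q[:4])
cv2.imwrite('pics/s9c.png',cv2.resize(im[130:330,200:440,::-1],(720,600)))
print(env.observe()['time_s'],env.observe()['position'])
```

```text
top yellow (173, array([ 0.5547, -0.2041]), array([0.039, 0.039]), np.float64(0.0762))
top red None
top blue (209, array([ 0.447 , -0.3067]), array([0.044, 0.044]), np.float64(0.0704))
top weight (74, array([ 0.4503, -0.1966]), array([0.021, 0.024]), np.float64(0.0945))
top green (202, array([0.4577, 0.1489]), array([0.041, 0.041]), np.float64(0.0591))
side yellow (189, array([ 0.5551, -0.2067]), array([0.04, 0.05]), np.float64(0.077))
side red (150, array([ 0.4545, -0.088 ]), array([0.04 , 0.049]), np.float64(0.0651))
side blue (277, array([ 0.4472, -0.3091]), array([0.043, 0.05 ]), np.float64(0.0713))
side weight (86, array([ 0.4511, -0.1997]), array([0.026, 0.032]), np.float64(0.0956))
side green (120, array([0.458 , 0.1477]), array([0.044, 0.055]), np.float64(0.0602))
41.325 [ 0.42216625 -0.02105842  0.17217004]
```

View pics/s9c.png

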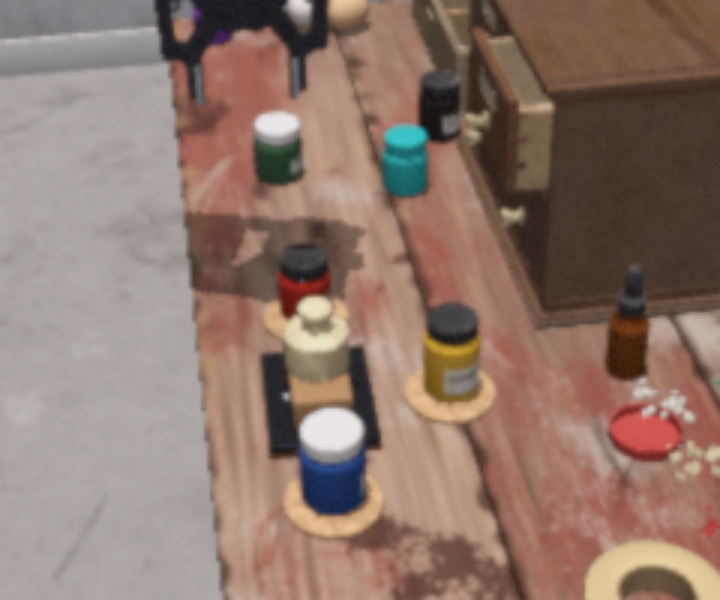

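Side crop: the block and weight are stacked on the panel (315,350), with red (303,280), blue (332,465) and yellow (452,355) each on its coaster. Green (278,148) is untouched and the gripper is clear.

```bash
python3 -c "
from rig import env
print(env.close_job())"
```

```text
the job is handed in; nothing more can be done
None
```

The job is handed in at about 41 s on the robot's clock (verdict not shown): the block and weight are stacked on the panel, and the red, blue and yellow jars stand upright on the left, right and back coasters, each within about 3 mm of the middle by the cameras; the green jar hasn't moved, and the gripper is empty and clear.

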